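# Seat an electrode plate in the first slot that accepts it

### The arm

A 7-joint arm with a two-finger parallel gripper is mounted at the origin on the work surface. World frame = base frame: x ahead of the robot, y to its left, z up, the work surface at z = 0. Lengths are in m, angles in rad, forces in N, time in s.
With the tool pointing down it reaches from about 0.425 to 0.925 m from the base axis. Payload 6.8 kg.
Tool frame: the origin (TCP) lies midway between the tips of the shut fingers; the grasp point (between the pads) lies bot.grip_point_offset behind it (bot.grip_point_offset is the distance from the TCP to the grasp point, in m); z points along the fingers, y is the line along which they close (so a half turn about z gives the same grasp; the last joint's range is limited). The gripper opens to 85 mm and grips with 20 to 120 N. Pads are 22 mm wide; open, the fingers measure 114 mm over their backs; the gripper's body (76 mm by 85 mm) begins 54 mm behind the grasp point. The pads swing forward as they close: fully open they stand 13 mm farther back than shut.
Start: joints at [-1.266, 0.477, 0.022, 1.555, -0.011, 1.109, -0.083], TCP at [0.271, 0.618, 0.231] pointing down, gripper open.
Joint ranges: [-2.96, 2.96], [-0.34, 2.1], [-1.41, 1.46], [0.24, 2.44], [-1.37, 4.51], [0.17, 1.92], [-2.96, 2.96]. Speed limits (rad/s): [2.39, 2.39, 3.14, 3.14, 3.14, 3.14, 3.14].

### API

Orientations are given as a unit quaternion [w, x, y, z].
In Python, from station import get_obs, cams, job, bot gives the robot as it stands.
- The arm moves only by the tool arm_command, never from a script. Its argument "rows" is a list that holds one entry, the list of rows, each a list of 5 numbers: the finger opening in mm, from 0 to 85.4, then the shift along the world's x, y, z in units of 60 mm (1.0 is 60 mm), then the turn about the world's z in units of 0.08 rad (1.0 is 0.08 rad). In form: [[[grip, x, y, z, turn], ...]]. A call has exactly 10 rows; each row shifts and turns the commanded pose from where the row before left it; what a row does not reach is not made up. A row lasts 1/8 s, in which the tool goes at most 62.5 mm and 10.7 degrees, less where a joint would pass 70% of its speed; a pose out of reach is approached as far as the arm can. A call with a number of a shift or a turn outside -1 to 1 is refused whole. A call with a gripper value outside its range is refused whole. The fingers move at their own pace and stop on an object; "newtons" is the grip in N (left out, the last holds). Time passes only in rows, so rows that do not move let the fingers close, or fill a call up. It gives the time, the measured TCP pose, the force, the opening and the grip force at its end, in the units of the state.
- get_obs(): the state, without advancing time (a new reading comes with each control period).
- cams.read_camera(name): name is "scene" or "top" or "wrist"; returns the picture (384x512x3 uint8, red, green, blue); there is no depth.
- cams.camera_params(name): a dict with "K" (3x3 intrinsics, pixels), "extrinsics" (4x4, takes a point from camera to world coordinates). Camera axes: x right, y down, z forward; pixel columns grow to the right and rows downward; lengths in m; the calibration is good to about 2 mm. The wrist camera is an equidistant fisheye: a pixel r from the principal point sees the ray r / f radians off the axis. A picture is of the moment at which its call begins: read the wrist's pose just before it. camera_params takes no time and is no camera call; for the wrist camera it gives the pose at the moment of the call.
- job.hand_in(): hands the job in; it is judged then, once.
The state is a dict: "t": time; "q": joint angles; "joint_vel": joint speeds; "joint_torque": joint torques, N m; "eef_pos": TCP position; "tool_rot": TCP orientation; "contact_force": force on the tool from outside, world axes, zero at the start; "torque": the same for the moment, N m; "gripper_width": opening from 0.0 (shut) to 1.0 (fully open); "grasp_force": force on a finger pad.
Only numpy, scipy, OpenCV 4.12 (cv2) and the standard library are available. Lean on these libraries where they do the work, as an engineer would, in place of code of your own. Each camera call takes 0.05 s, during which the arm holds its last target. There are 200 camera calls.

### The job

Pick up the electrode plate that stands alone in its wooden stand on the robot's left, and find its place in the slotted white rack: begin by trying its foot on the narrowest slot, then step along slot by slot until the first one accepts it, and leave it there fully home with its collar flat on the rack, let go of. Press gently (under 40 N), never put it into a wider slot than it needs, where its collar would drop in too, and leave the two spare plates on the robot's right and the other apparatus where they are.

Things in the scene. Friction and masses are not known exactly. Their poses are not given: they have to be found in the camera images.
- rack: fixed white plastic rack on a red board. Rack 76 (x) x 162 (y), flat top 36 above the table; board 106 x 182 x 8. Origin: centre of the underside, at table height. Four slots open upward, 46 long (along x, centred on x = 0), 22 deep, sharp-edged, lie in a row along y, narrowest at +y. The first slot that accepts a foot is 2 wider than the foot, the one before it 3 narrower. Sizes in mm.
- rack_slot0 (a point): centre of the mouth of the rack's slot of width 5 (narrowest: takes none of the plates), at the level of the rack's top, at y = +45 in the rack's frame; axes as the rack's, slot along x. Sizes in mm.
- rack_slot1 (a point): centre of the mouth of the rack's slot of width 10, at the level of the rack's top, at y = +15 in the rack's frame; axes as the rack's, slot along x. Sizes in mm.
- rack_slot2 (a point): centre of the mouth of the rack's slot of width 15, at the level of the rack's top, at y = -15 in the rack's frame; axes as the rack's, slot along x. Sizes in mm.
- rack_slot3 (a point): centre of the mouth of the rack's slot of width 20 (widest), at the level of the rack's top, at y = -45 in the rack's frame; axes as the rack's, slot along x. Sizes in mm.
- plate_a_center (a point): centre (half-way up) of an electrode plate, z up: aluminium slab 56 (x) x 10 (y), 15 below to 35 above this point; brass terminal 12 out of its +x edge; collar 40 x (foot + 5.5), 21 to 15 below; foot 40 (x), 35 to 21 below, its thickness (y) 8, 13 or 18: different on each plate, not told. 120 to 195 g. Grip the slab across y. Home, collar on rack: this point 57 up; in a wider slot it drops 6 lower. Sizes in mm.
- stand_a: fixed wooden stand of plate_a, 70 (x) x 54 (y), 24 high; origin: centre of the underside. Its recess hides foot and collar, loosely; the slab's bottom rests on its top, the plate's centre 39 above the table. The foot comes free when raised 20. One stand is at the robot's left (y > 0.15): its plate is to be fitted. The two at the right (y < -0.3) hold spares. Sizes in mm.
- plate_b_center (a point): centre (half-way up) of an electrode plate, z up: aluminium slab 56 (x) x 10 (y), 15 below to 35 above this point; brass terminal 12 out of its +x edge; collar 40 x (foot + 5.5), 21 to 15 below; foot 40 (x), 35 to 21 below, its thickness (y) 8, 13 or 18: different on each plate, not told. 120 to 195 g. Grip the slab across y. Home, collar on rack: this point 57 up; in a wider slot it drops 6 lower. Sizes in mm.
- stand_b: fixed wooden stand of plate_b, 70 (x) x 54 (y), 24 high; origin: centre of the underside. Its recess hides foot and collar, loosely; the slab's bottom rests on its top, the plate's centre 39 above the table. The foot comes free when raised 20. One stand is at the robot's left (y > 0.15): its plate is to be fitted. The two at the right (y < -0.3) hold spares. Sizes in mm.
- plate_c_center (a point): centre (half-way up) of an electrode plate, z up: aluminium slab 56 (x) x 10 (y), 15 below to 35 above this point; brass terminal 12 out of its +x edge; collar 40 x (foot + 5.5), 21 to 15 below; foot 40 (x), 35 to 21 below, its thickness (y) 8, 13 or 18: different on each plate, not told. 120 to 195 g. Grip the slab across y. Home, collar on rack: this point 57 up; in a wider slot it drops 6 lower. Sizes in mm.
- stand_c: fixed wooden stand of plate_c, 70 (x) x 54 (y), 24 high; origin: centre of the underside. Its recess hides foot and collar, loosely; the slab's bottom rests on its top, the plate's centre 39 above the table. The foot comes free when raised 20. One stand is at the robot's left (y > 0.15): its plate is to be fitted. The two at the right (y < -0.3) hold spares. Sizes in mm.
- coil: bystander: loose coil of copper on a black spool, 52 across, 40 high; origin at the centre of its underside. Sizes in mm.
- junction: bystander: loose black box 100 x 60 x 28 with two brass terminals (40 high in all); origin at the centre of its underside. Sizes in mm.
- meter: bystander: fixed panel meter on a red foot, 70 x 110, 115 high; origin at the centre of its underside. Sizes in mm.
There are look-alikes about, which are no part of the job. What is shaped like the part that bears plate_c_center but red is not meant.

How it is judged:
On the way, in this order (a step that is already met when the one before it is completed fails the run):
1. the plate's foot is lifted clear of its stand (height (world z) of any of plate_a_center, plate_b_center, plate_c_center above 0.065 m), for 0.1 s.
2. its foot is set on the narrowest slot (within 6 mm of the slot's centre line, pressing on the rack with over 0.5 N) (((x of plate_a_center in the frame of rack between -0.012 and 0.012 m and y of plate_a_center in the frame of rack between 0.039 and 0.051 m and z of plate_a_center in the frame of rack below 0.074 m) or (x of plate_b_center in the frame of rack between -0.012 and 0.012 m and y of plate_b_center in the frame of rack between 0.039 and 0.051 m and z of plate_b_center in the frame of rack below 0.074 m) or (x of plate_c_center in the frame of rack between -0.012 and 0.012 m and y of plate_c_center in the frame of rack between 0.039 and 0.051 m and z of plate_c_center in the frame of rack below 0.074 m)) and contact force between any of plate_a, plate_b, plate_c and rack above 0.5 N), for 0.05 s.
3. its foot is set on, or goes into, the next slot (((x of plate_a_center in the frame of rack between -0.012 and 0.012 m and y of plate_a_center in the frame of rack between 0.009 and 0.021 m and z of plate_a_center in the frame of rack below 0.074 m) or (x of plate_b_center in the frame of rack between -0.012 and 0.012 m and y of plate_b_center in the frame of rack between 0.009 and 0.021 m and z of plate_b_center in the frame of rack below 0.074 m) or (x of plate_c_center in the frame of rack between -0.012 and 0.012 m and y of plate_c_center in the frame of rack between 0.009 and 0.021 m and z of plate_c_center in the frame of rack below 0.074 m))), for 0.05 s.
4. the plate is fully home in the first slot that accepts it (((x of plate_a_center in the frame of rack between -0.006 and 0.006 m and (y of plate_a_center in the frame of rack between 0.012 and 0.018 m or y of plate_a_center in the frame of rack between -0.018 and -0.012 m or y of plate_a_center in the frame of rack between -0.048 and -0.042 m) and z of plate_a_center in the frame of rack between 0.0545 and 0.0595 m and angle between plate_a_center's own z axis and vertical below 0.06 rad and angle between the y axis of plate_a_center and the y axis of rack, either way round below 0.15 rad) or (x of plate_b_center in the frame of rack between -0.006 and 0.006 m and (y of plate_b_center in the frame of rack between 0.012 and 0.018 m or y of plate_b_center in the frame of rack between -0.018 and -0.012 m or y of plate_b_center in the frame of rack between -0.048 and -0.042 m) and z of plate_b_center in the frame of rack between 0.0545 and 0.0595 m and angle between plate_b_center's own z axis and vertical below 0.06 rad and angle between the y axis of plate_b_center and the y axis of rack, either way round below 0.15 rad) or (x of plate_c_center in the frame of rack between -0.006 and 0.006 m and (y of plate_c_center in the frame of rack between 0.012 and 0.018 m or y of plate_c_center in the frame of rack between -0.018 and -0.012 m or y of plate_c_center in the frame of rack between -0.048 and -0.042 m) and z of plate_c_center in the frame of rack between 0.0545 and 0.0595 m and angle between plate_c_center's own z axis and vertical below 0.06 rad and angle between the y axis of plate_c_center and the y axis of rack, either way round below 0.15 rad))), for 0.2 s.
At the end, for the whole second after the job is handed in: The plate that stood on the robot's left is upright and square in the narrowest slot that its foot fits (within 3 mm across and 6 mm along the slot, 3.4 degrees of tilt, 8.6 degrees of yaw), fully home with its collar on the rack's top (within 2.5 mm); both spares still stand in their stands ((((x of plate_a_center in the frame of rack between -0.006 and 0.006 m and (y of plate_a_center in the frame of rack between 0.012 and 0.018 m or y of plate_a_center in the frame of rack between -0.018 and -0.012 m or y of plate_a_center in the frame of rack between -0.048 and -0.042 m) and z of plate_a_center in the frame of rack between 0.0545 and 0.0595 m and angle between plate_a_center's own z axis and vertical below 0.06 rad and angle between the y axis of plate_a_center and the y axis of rack, either way round below 0.15 rad) and world y of stand_a above 0 m and (horizontal distance between plate_b_center and stand_b below 0.008 m and height (world z) of plate_b_center below 0.044 m) and (horizontal distance between plate_c_center and stand_c below 0.008 m and height (world z) of plate_c_center below 0.044 m)) or ((x of plate_b_center in the frame of rack between -0.006 and 0.006 m and (y of plate_b_center in the frame of rack between 0.012 and 0.018 m or y of plate_b_center in the frame of rack between -0.018 and -0.012 m or y of plate_b_center in the frame of rack between -0.048 and -0.042 m) and z of plate_b_center in the frame of rack between 0.0545 and 0.0595 m and angle between plate_b_center's own z axis and vertical below 0.06 rad and angle between the y axis of plate_b_center and the y axis of rack, either way round below 0.15 rad) and world y of stand_b above 0 m and (horizontal distance between plate_a_center and stand_a below 0.008 m and height (world z) of plate_a_center below 0.044 m) and (horizontal distance between plate_c_center and stand_c below 0.008 m and height (world z) of plate_c_center below 0.044 m)) or ((x of plate_c_center in the frame of rack between -0.006 and 0.006 m and (y of plate_c_center in the frame of rack between 0.012 and 0.018 m or y of plate_c_center in the frame of rack between -0.018 and -0.012 m or y of plate_c_center in the frame of rack between -0.048 and -0.042 m) and z of plate_c_center in the frame of rack between 0.0545 and 0.0595 m and angle between plate_c_center's own z axis and vertical below 0.06 rad and angle between the y axis of plate_c_center and the y axis of rack, either way round below 0.15 rad) and world y of stand_c above 0 m and (horizontal distance between plate_a_center and stand_a below 0.008 m and height (world z) of plate_a_center below 0.044 m) and (horizontal distance between plate_b_center and stand_b below 0.008 m and height (world z) of plate_b_center below 0.044 m)))); the robot touches nothing.
It fails at once if a plate is pressed on the rack with more than 40 N (contact force between any of plate_a, plate_b, plate_c and rack above 40 N).
It fails at once if a plate is put into a slot too wide for it, so that it drops 4 mm or more below its home height there ((x of plate_a_center in the frame of rack between -0.03 and 0.03 m and y of plate_a_center in the frame of rack between -0.07 and 0.07 m and z of plate_a_center in the frame of rack below 0.053 m) or (x of plate_b_center in the frame of rack between -0.03 and 0.03 m and y of plate_b_center in the frame of rack between -0.07 and 0.07 m and z of plate_b_center in the frame of rack below 0.053 m) or (x of plate_c_center in the frame of rack between -0.03 and 0.03 m and y of plate_c_center in the frame of rack between -0.07 and 0.07 m and z of plate_c_center in the frame of rack below 0.053 m)).
It fails at once if a spare plate is moved by more than 15 mm ((distance of plate_a_center from where it was at the start of the episode above 0.015 m and world y of stand_a below 0 m) or (distance of plate_b_center from where it was at the start of the episode above 0.015 m and world y of stand_b below 0 m) or (distance of plate_c_center from where it was at the start of the episode above 0.015 m and world y of stand_c below 0 m)).
It fails at once if the coil or the junction box is moved by more than 20 mm (distance of any of coil, junction from where it was at the start of the episode above 0.02 m).
It also fails if it takes over 59 s, if anything falls off the work surface, if the arm or the gripper's body presses on something with over 40 N, if the wrist force passes 120 N, or if a joint passes its speed limit or range.

## Working session

There is one attempt and no reset: what is moved stays moved. The work goes in short steps, Python scripts to look and compute and a tool call to move; the robot and the scene stay as the last step left them, time stands still between calls to the robot, and variables do not carry over. Pictures are saved under pics/ and viewed, at most 10 in all, crops included, and the job is handed in when it is done.

Besides the shell and the picture viewer there is one more tool, called after "Emit:" as a command line: name --argument value ..., lists and objects as JSON in quotes. arm_command: Moves the arm, as the interface text tells. Its arguments: {"type":"object","properties":{"rows":{"type":"array"},"newtons":{"type":"number"}},"required":["rows"]}

```bash
mkdir -p pics
python3 - <<'E'
from station import get_obs, cams, job, bot
import cv2,numpy as np
o=get_obs();print(o,bot.grip_point_offset)
a=cams.read_camera("scene");b=cams.read_camera("top")
np.save('s.npy',a);np.save('t.npy',b)
cv2.imwrite('pics/t.png',b[:,:,::-1]);cv2.imwrite('pics/s.png',a[:,:,::-1])
for n in("scene","top","wrist"):
    p=cams.camera_params(n);print(n,np.round(p['K'],1).tolist(),np.round(p['extrinsics'],4).tolist())
w=cams.read_camera("wrist");cv2.imwrite('pics/w.png',w[:,:,::-1])
E
```

```text
{'t': 0.0, 'q': array([-1.26610944,  0.47779868,  0.0223346 ,  1.55644713, -0.01151898,
        1.10928039, -0.08313534]), 'joint_vel': array([-0.00029908, -0.00102819, -0.00034917, -0.0004018 ,  0.00091428,
       -0.00022773,  0.00016567]), 'joint_torque': array([ 8.19056959e-05, -5.96454334e+01,  1.60826448e+00, -2.81200755e+01,
        1.25520685e-02,  9.25564760e-03,  2.28182410e-05]), 'eef_pos': array([0.27055595, 0.61776644, 0.23032838]), 'tool_rot': array([-1.28447076e-04,  2.04939757e-01,  9.78774173e-01, -8.93665023e-04]), 'contact_force': array([0.36884662, 0.39051117, 1.00503036]), 'torque': array([-0.04025043,  0.0270171 , -0.0511656 ]), 'grasp_force': 0.0, 'gripper_width': 1.0024662628054415} 0.0187
scene [[365.7, 0.0, 255.7], [0.0, 365.7, 190.0], [0.0, 0.0, 1.0]] [[0.3682, 0.7787, -0.508, 1.1814], [0.9296, -0.2998, 0.2144, -0.3621], [0.0146, -0.5512, -0.8342, 1.052], [0.0, 0.0, 0.0, 1.0]]
top [[425.3, 0.0, 255.8], [0.0, 425.3, 189.7], [0.0, 0.0, 1.0]] [[-0.0207, -0.9863, 0.1638, 0.4131], [-0.9998, 0.0193, -0.0103, -0.102], [0.007, -0.164, -0.9864, 1.1882], [0.0, 0.0, 0.0, 1.0]]
wrist [[297.3, 0.0, 259.1], [0.0, 297.3, 194.4], [0.0, 0.0, 1.0]] [[0.4001, 0.8666, 0.2982, 0.1933], [0.9165, -0.3781, -0.1311, 0.653], [-0.0009, 0.3257, -0.9455, 0.3738], [0.0, 0.0, 0.0, 1.0]]
```

View pics/t.png

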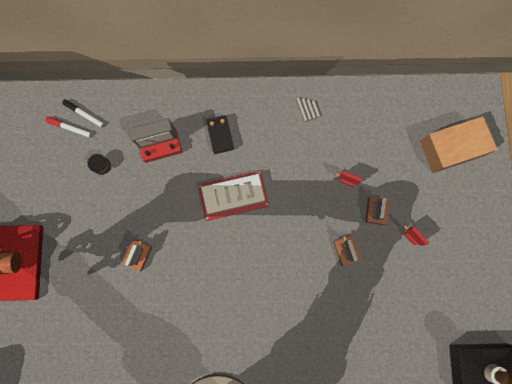

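View pics/s.png

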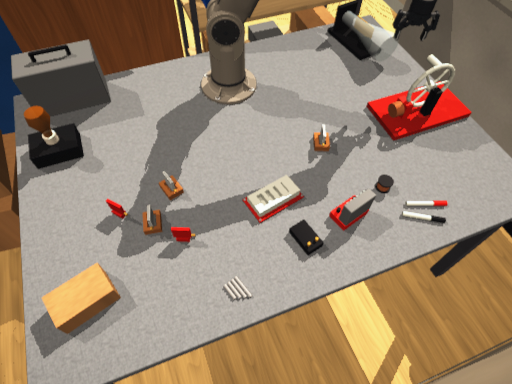

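Candidates for the plate: left stand (137,255) in the top view, spares (347,250) and (377,209), and red look-alikes (349,178) and (416,236). The one at the left, (137,255) (scene: (322,140)), fits the description. The rack is at (234,195), with its narrowest slot expected at +y, which is image left.

```bash
cat > h.py <<'E'
from station import get_obs, cams, job, bot
import cv2,numpy as np
def ray(n,uv,p=None):
    p=p or cams.camera_params(n);K=p['K'];E=np.array(p['extrinsics'])
    x=(uv[0]-K[0][2])/K[0][0];y=(uv[1]-K[1][2])/K[1][1]
    if n=='wrist':
        r=np.hypot(x,y);d=np.array([np.sin(r)*x/r,np.sin(r)*y/r,np.cos(r)])
    else: d=np.array([x,y,1.])
    return E[:3,3],E[:3,:3]@d
def onp(n,uv,z,p=None):
    o,d=ray(n,uv,p);return (o+d*(z-o[2])/d[2])[:2]
def px(n,P,p=None):
    p=p or cams.camera_params(n);K=p['K'];E=np.array(p['extrinsics'])
    c=E[:3,:3].T@(np.array(P)-E[:3,3])
    if n=='wrist':
        s=np.hypot(c[0],c[1]);r=np.arctan2(s,c[2]);c=np.array([c[0]/s*r,c[1]/s*r,1])
    return K[0][0]*c[0]/c[2]+K[0][2],K[1][1]*c[1]/c[2]+K[1][2]
E
python3 - <<'E'
from h import *
t=np.load('t.npy')
hsv=cv2.cvtColor(t,cv2.COLOR_RGB2HSV)
def rect(mask,box,z,n='top'):
    m=np.zeros_like(mask);x0,y0,x1,y1=box;m[y0:y1,x0:x1]=mask[y0:y1,x0:x1]
    ys,xs=np.nonzero(m)
    P=np.array([onp(n,(x,y),z) for x,y in zip(xs,ys)],np.float32)
    return len(xs),cv2.minAreaRect(P)
red=cv2.inRange(hsv,(0,120,60),(8,255,255))|cv2.inRange(hsv,(172,120,60),(180,255,255))
print('board',rect(red,(190,165,275,225),.008))
wh=cv2.inRange(hsv,(0,0,150),(180,90,255))
print('rack',rect(wh,(195,168,272,215),.036))
wood=cv2.inRange(hsv,(5,90,60),(20,255,255))
print('stand',rect(wood,(115,235,160,275),.024))
al=cv2.inRange(hsv,(0,0,150),(180,60,255))
print('slab',rect(al,(115,235,160,275),.074))
c1=cv2.resize(t[230:280,110:165],None,fx=7,fy=7,interpolation=cv2.INTER_CUBIC)
c2=cv2.resize(t[165:225,192:276],None,fx=5,fy=5,interpolation=cv2.INTER_CUBIC)
im=np.zeros((350,820,3),np.uint8)[:, :800];im[:350,:385]=c1;w=min(415,c2.shape[1]);im[:300,385:385+w]=c2[:,:w]
cv2.imwrite('pics/c.png',im[:,:,::-1])
E
```

```text
board (550, ((0.5955771803855896, -0.050175704061985016), (0.10500515252351761, 0.18009118735790253), 12.154738426208496))
rack (1345, ((0.5966792702674866, -0.05037812888622284), (0.07495250552892685, 0.16142874956130981), 11.973735809326172))
stand (358, ((0.43609818816185, 0.21175667643547058), (0.05922195687890053, 0.07368326187133789), 66.65067291259766))
slab (74, ((0.43353837728500366, 0.2149486094713211), (0.008525565266609192, 0.05610997974872589), 66.96345520019531))
```

View pics/c.png

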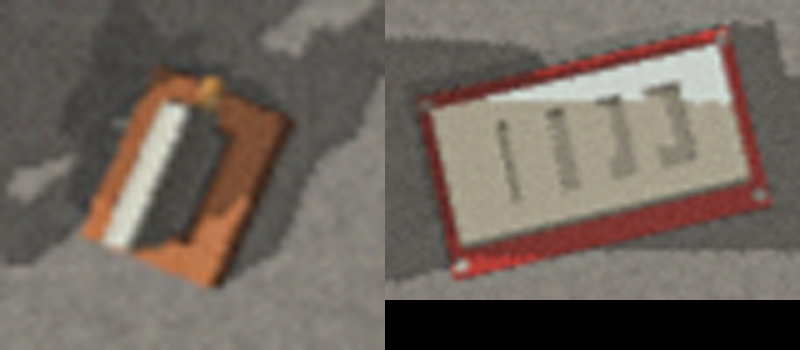

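The crop shows the plate in its stand: bright slab top from (115,240) to (175,110), terminal at (209,90), towards +x/−y. The rack's narrowest slot is at the left (508,160), the widest at (675,125). The left stand's plate is confirmed as the right one (aluminium, not red). Now moving above it; the gripper yaw already matches.

Emit:
arm_command --rows '[[[85,0.34,-0.84,-0.12,0],[85,0.34,-0.84,-0.12,0],[85,0.34,-0.84,-0.12,0],[85,0.34,-0.84,-0.12,0],[85,0.34,-0.84,-0.12,0],[85,0.34,-0.84,-0.12,0],[85,0.34,-0.84,-0.12,0],[85,0.34,-0.84,-0.12,0],[85,0,0,0,0],[85,0,0,0,0]]]'

```text
t: 1.4
eef_pos: [0.4338, 0.2157, 0.1737]
tool_rot: [-0.0, 0.205, 0.979, 0.0]
contact_force: [0.4, -0.2, -0.9]
gripper_width: 0.994
grasp_force: 0.0
```

Run:
```python
from h import *
o=get_obs();print(o['t'],o['eef_pos'],o['tool_rot'],o['contact_force'])
p=cams.camera_params('wrist');w=cams.read_camera("wrist");np.save('w.npy',w);cv2.imwrite('pics/w1.png',w[:,:,::-1])
y=np.deg2rad(-23.2);c=np.array([.4335,.215]);
for a,b in((28,5),(28,-5),(-28,-5),(-28,5)):
    q=c+np.array([np.cos(y)*a-np.sin(y)*b,np.sin(y)*a+np.cos(y)*b])/1000
    print(np.round(px('wrist',[*q,.074],p),1))
```

```text
1.4 [0.43381624 0.21566864 0.17374058] [-1.30429718e-04  2.04937348e-01  9.78775063e-01  2.04788639e-04] [ 0.39473653 -0.15769332 -0.92159024]
[262.6 224.9]
[251.5 225. ]
[250.5 164.1]
[262.4 164. ]
```

View pics/w1.png

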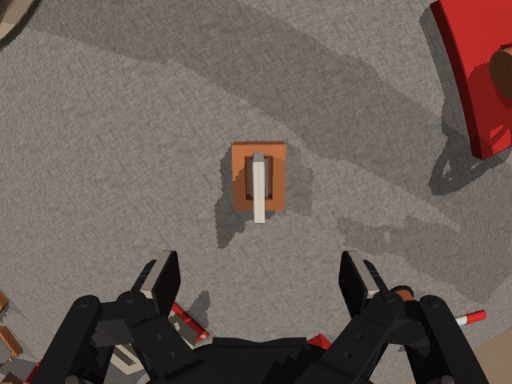

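The wrist view shows the slab's bright top as a strip of about x 253–265, y 163–222, centred in its stand (232–286, 142–210). Refining from these pixels.

Run:
```python
from h import *
w=np.load('w.npy');p=cams.camera_params('wrist');hsv=cv2.cvtColor(w,cv2.COLOR_RGB2HSV)
def rect(mask,box,z):
    m=np.zeros_like(mask);x0,y0,x1,y1=box;m[y0:y1,x0:x1]=mask[y0:y1,x0:x1]
    n,l,s,_=cv2.connectedComponentsWithStats(m);k=1+np.argmax(s[1:,4])
    ys,xs=np.nonzero(l==k)
    P=np.array([onp('wrist',(x,y),z,p) for x,y in zip(xs,ys)],np.float32)
    return s[k],cv2.minAreaRect(P)
print(rect(cv2.inRange(hsv,(0,0,165),(180,60,255)),(230,140,290,230),.074))
print(rect(cv2.inRange(hsv,(5,110,120),(20,255,255)),(220,130,295,225),.024))
print(w[190,235:290].tolist()[12:36]); print(w[210:232,259].tolist())
```

```text
(array([253, 162,  12,  61, 636], dtype=int32), ((0.4318591356277466, 0.21821363270282745), (0.009009983390569687, 0.05500528961420059), 67.50939178466797))
(array([ 231,  144,   55,   66, 1576], dtype=int32), ((0.4318087697029114, 0.21780425310134888), (0.05425025150179863, 0.06987060606479645), 66.79796600341797))
[[95, 56, 34], [97, 58, 35], [96, 59, 38], [88, 65, 53], [78, 72, 67], [79, 74, 68], [137, 128, 117], [196, 186, 170], [202, 195, 178], [201, 194, 178], [200, 190, 174], [200, 188, 172], [200, 187, 171], [201, 189, 173], [201, 191, 175], [202, 194, 178], [197, 190, 176], [161, 153, 144], [89, 82, 75], [102, 95, 87], [100, 90, 81], [98, 76, 62], [94, 55, 33], [94, 56, 34]]
[[200, 187, 172], [200, 186, 172], [200, 187, 172], [201, 187, 172], [200, 187, 172], [200, 187, 172], [201, 188, 173], [201, 188, 173], [200, 187, 172], [201, 188, 172], [200, 187, 172], [201, 189, 173], [185, 174, 159], [112, 105, 98], [126, 118, 111], [131, 123, 116], [133, 124, 118], [130, 121, 115], [130, 123, 116], [138, 130, 122], [141, 132, 124], [136, 127, 120]]
```

Emit:
arm_command --rows '[[[85,-0.027,0.03,-0.36,0],[85,0,0,-0.5,0],[85,0,0,-0.5,0],[85,0,0,-0.5,0],[85,0,0,-0.4,0],[85,0,0,0,0],[0,0,0,0,0],[0,0,0,0,0],[0,0,0,0,0],[0,0,0,0,0]]]' --newtons 60

```text
t: 2.7
eef_pos: [0.4326, 0.217, 0.0386]
tool_rot: [0.0, 0.205, 0.979, 0.0]
contact_force: [-1.3, -3.4, 2.3]
gripper_width: 0.14
grasp_force: 1.7
```

Emit:
arm_command --rows '[[[0,0,0,0,0],[0,0,0,0,0],[0,0,0,0,0],[0,0,0,0,0],[0,0,0,0,0],[0,0,0,0,0],[0,0,0,0,0],[0,0,0,0,0],[0,0,0,0,0],[0,0,0,0,0]]]' --newtons 60

```text
t: 3.95
eef_pos: [0.4326, 0.217, 0.0385]
tool_rot: [0.0, 0.205, 0.979, 0.0]
contact_force: [-0.6, -1.0, 6.9]
gripper_width: 0.106
grasp_force: 60.2
```

Emit:
arm_command --rows '[[[0,0,0,0.3,0],[0,0,0,0.5,0],[0,0.3,-0.4,0.5,0.95],[0,0.4,-0.6,0.225,1],[0,0.4,-0.6,0,1],[0,0.4,-0.6,0,1],[0,0.4,-0.6,0,1],[0,0.4,-0.6,0,1],[0,0.26,-0.28,0,1],[0,0,0,0,0.84]]]'

```text
t: 5.2
eef_pos: [0.5866, -0.0066, 0.129]
tool_rot: [-0.0, -0.104, 0.995, -0.001]
contact_force: [-0.8, 0.6, -2.0]
gripper_width: 0.108
grasp_force: 59.2
```

Run:
```python
from h import *
o=get_obs();print(o['t'],o['eef_pos'],o['tool_rot'],o['contact_force'],np.rad2deg(2*np.arctan2(o['tool_rot'][2],o['tool_rot'][1]))-90,o['gripper_width'])
p=cams.camera_params('wrist');w=cams.read_camera("wrist");np.save('w2.npy',w)
t=cams.read_camera("top");np.save('t2.npy',t);s=cams.read_camera("scene");np.save('s2.npy',s)
cv2.imwrite('pics/w2.png',w[:,:,::-1])
for Y in(45,15,-15,-45):
    a=.2105;c=np.array([.5962,-.0503])+Y/1000*np.array([-np.sin(a),np.cos(a)])
    print(c,[np.round(px('wrist',[c[0]+k*np.cos(a),c[1]+k*np.sin(a),.036],p),1) for k in(-.023,.023)])
```

```text
5.2 [ 0.58660132 -0.00656491  0.12903773] [-1.79877567e-04 -1.04282013e-01  9.94547605e-01 -5.38813810e-04] [-0.81662393  0.6231536  -2.03001583] 101.9716056263421 0.10779559257163934
[ 0.5867973 -0.0062933] [array([257.7, 171.3]), array([257.8, 222.5])]
[ 0.59306577 -0.0356311 ] [array([221.3, 171.4]), array([223.5, 222.4])]
[ 0.59933423 -0.0649689 ] [array([186.1, 171.7]), array([190.2, 222. ])]
[ 0.6056027 -0.0943067] [array([152.8, 172.3]), array([158.6, 221.4])]
```

View pics/w2.png

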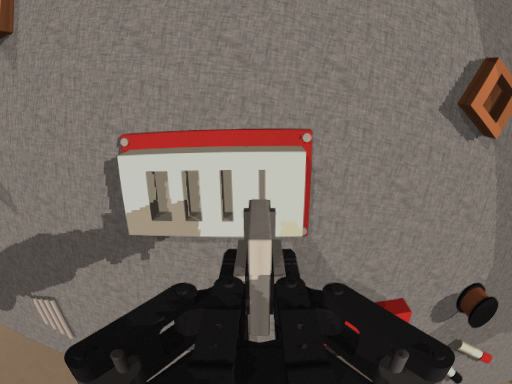

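The view shows slots 3, 2, 1, 0 at x≈157, 192, 227, 262 (y 170–222) and the held slab's end at x≈246–274 from y 200. The plate is slightly off slot 0; measuring both precisely in this image.

Run:
```python
from h import *
w=np.load('w2.npy');p=cams.camera_params('wrist');g=cv2.cvtColor(w,cv2.COLOR_RGB2GRAY).astype(int)
for r in(175,182,190,196):print(r,g[r,252:272].tolist())
for r in(204,212,220,245,260,300):print(r,g[r,240:282].tolist())
T=np.array([.5866,-.0066,.129]);a=np.deg2rad(101.97-90)
print('cam',p['extrinsics'][:3,3]-T)
for xx,zz in((-.028,-.015),(-.028,.035),(.028,.035),(-.02,-.035),(.0,-.035)):
    print(xx,zz,np.round(px('wrist',T+[xx*np.cos(a),xx*np.sin(a),zz],p),1))
for r in (175,200):
  for e in ((150,171),(182,202),(221,232)): print(r,g[r,e[0]-8:e[1]+8].tolist())
```

```text
175 [194, 194, 194, 194, 194, 194, 176, 130, 116, 118, 116, 115, 130, 169, 194, 194, 193, 193, 195, 194]
182 [194, 194, 194, 194, 194, 194, 177, 133, 116, 116, 116, 114, 128, 170, 194, 194, 194, 194, 194, 194]
190 [194, 194, 195, 194, 195, 194, 177, 133, 116, 116, 116, 115, 129, 169, 194, 194, 194, 194, 194, 195]
196 [194, 195, 194, 194, 194, 194, 178, 134, 116, 115, 116, 114, 129, 168, 194, 194, 194, 194, 194, 194]
204 [194, 194, 194, 194, 194, 194, 194, 194, 165, 77, 62, 81, 91, 91, 93, 93, 94, 96, 95, 96, 96, 97, 96, 97, 98, 98, 99, 107, 102, 91, 153, 194, 194, 194, 195, 194, 194, 194, 194, 194, 194, 194]
212 [194, 194, 184, 140, 68, 68, 69, 67, 68, 68, 76, 88, 94, 95, 95, 95, 95, 96, 97, 98, 97, 98, 97, 98, 98, 98, 98, 101, 111, 108, 91, 89, 90, 90, 90, 129, 180, 194, 194, 195, 194, 194]
220 [194, 194, 194, 167, 69, 68, 68, 69, 68, 70, 83, 95, 94, 95, 94, 94, 94, 95, 94, 93, 95, 96, 97, 98, 98, 99, 98, 98, 103, 107, 95, 91, 90, 90, 90, 147, 194, 195, 194, 194, 194, 194]
245 [65, 65, 66, 65, 64, 65, 61, 71, 123, 163, 185, 184, 185, 185, 184, 183, 183, 182, 180, 180, 179, 181, 181,
[... 946 characters left out ...]
144, 182, 194, 194, 193, 195, 194, 194, 194, 194, 195, 194]
175 [194, 194, 194, 193, 194, 193, 167, 122, 48, 60, 111, 118, 118, 117, 117, 117, 118, 119, 148, 195, 194, 194, 194, 195, 194, 194, 194]
200 [194, 195, 194, 194, 194, 194, 192, 133, 127, 126, 127, 89, 49, 49, 68, 89, 117, 119, 118, 119, 118, 118, 119, 120, 121, 133, 147, 149, 156, 185, 194, 194, 194, 195, 194, 189, 182]
200 [194, 195, 194, 189, 182, 183, 183, 184, 183, 154, 83, 49, 50, 123, 79, 52, 107, 118, 118, 118, 117, 118, 118, 118, 118, 127, 166, 191, 194, 194, 194, 194, 194, 194, 194, 194]
200 [194, 195, 194, 194, 194, 194, 193, 180, 129, 105, 61, 98, 117, 117, 117, 117, 116, 117, 122, 156, 194, 194, 194, 194, 193, 194, 194]
```

Run:
```python
from h import *
w=np.load('w2.npy');g=cv2.cvtColor(w,cv2.COLOR_RGB2GRAY).astype(int)
print(g[194:248,260].tolist());print(g[325:350,260].tolist())
print(g[164:178,228].tolist(),g[214:228,228].tolist());print(g[164:178,262].tolist())
```

```text
[116, 115, 116, 116, 114, 103, 94, 94, 94, 95, 96, 96, 98, 97, 95, 98, 98, 97, 97, 98, 98, 96, 97, 97, 96, 96, 95, 97, 98, 98, 96, 98, 98, 99, 96, 98, 98, 97, 97, 97, 94, 95, 97, 98, 97, 119, 158, 175, 179, 180, 180, 179, 178, 178]
[93, 93, 93, 94, 92, 93, 93, 93, 93, 93, 91, 122, 120, 116, 117, 117, 116, 68, 18, 13, 12, 9, 13, 10, 12]
[194, 194, 195, 194, 194, 194, 118, 116, 117, 117, 118, 117, 117, 117] [64, 65, 73, 87, 85, 96, 120, 156, 194, 194, 194, 194, 194, 194]
[194, 195, 194, 194, 194, 184, 117, 117, 116, 117, 117, 116, 116, 117]
```

The plate is about 2 mm short in rack +y and 1 mm over in x. The foot reads about 13 mm wide, so slot 2 is the likely home. Correcting and coming down to just above slot 0.

Emit:
arm_command --rows '[[[0,-0.023,0.029,0,0],[0,0,0,-0.2,0],[0,0,0,-0.3,0],[0,0,0,-0.2,0],[0,0,0,-0.15,0],[0,0,0,-0.07,0],[0,0,0,-0.02,0],[0,0,0,-0.017,0],[0,0,0,0,0],[0,0,0,0,0]]]'

```text
t: 6.6
eef_pos: [0.5848, -0.0021, 0.0725]
tool_rot: [0.0, -0.105, 0.994, 0.0]
contact_force: [-0.7, -0.1, -1.4]
gripper_width: 0.105
grasp_force: 59.3
```

Emit:
arm_command --rows '[[[0,0.007,-0.046,0,0],[0,0,0,0,0],[0,0,0,0,0],[0,0,0,-0.01,0],[0,0,0,-0.01,0],[0,0,0,-0.01,0],[0,0,0,-0.01,0],[0,0,0,-0.01,0],[0,0,0,0,0],[0,0,0,0,0]]]'

```text
t: 7.85
eef_pos: [0.5851, -0.0049, 0.0706]
tool_rot: [0.0, -0.105, 0.994, 0.0]
contact_force: [-4.3, -0.0, 11.4]
gripper_width: 0.107
grasp_force: 61.5
```

```bash
cat > look.py <<'E'
from h import *
import sys
o=get_obs();print(o['t'],o['eef_pos'],o['contact_force'],o['gripper_width'])
w=cams.read_camera("wrist");cv2.imwrite('pics/'+sys.argv[1]+'.png',w[:,:,::-1]);np.save('w3.npy',w)
cv2.imwrite('pics/'+sys.argv[1]+'c.png',cv2.resize(w[110:270,100:340],None,fx=3.3,fy=3.3,interpolation=cv2.INTER_CUBIC)[:,:,::-1])
E
python3 look.py w3
```

```text
7.85 [ 0.58510754 -0.00486101  0.07056355] [-4.28479911e+00 -4.93460202e-03  1.13839154e+01] 0.1069595275023053
```

View pics/w3c.png

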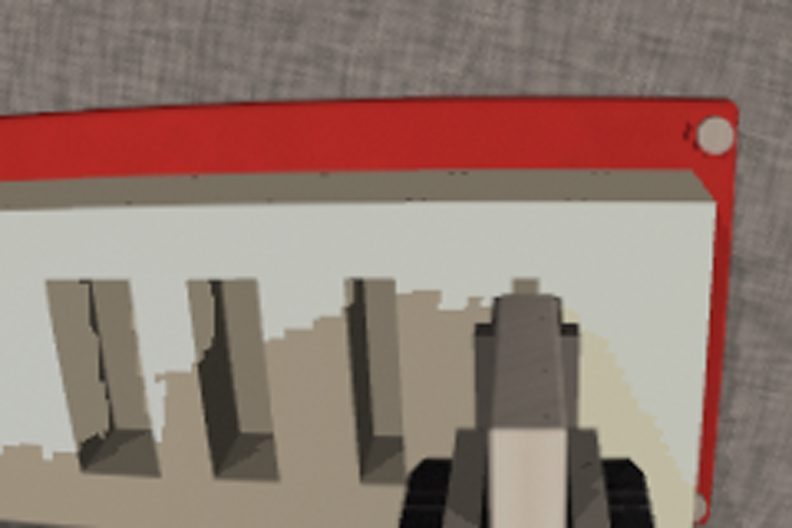

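The plate's foot sits centred on slot 0 (slot at crop x≈526, collar 474–579) with 11 N. Lifting and stepping to slot 1.

Emit:
arm_command --rows '[[[0,0,0,0.08,0],[0,0,0,0.08,0],[0,0.035,-0.163,0,0],[0,0.035,-0.163,0,0],[0,0.034,-0.163,0,0],[0,0,0,0,0],[0,0,0,-0.06,0],[0,0,0,-0.05,0],[0,0,0,-0.02,0],[0,0,0,0,0]]]'

```text
t: 9.15
eef_pos: [0.5912, -0.034, 0.0709]
tool_rot: [-0.0, -0.105, 0.994, 0.0]
contact_force: [-0.0, -0.9, -2.0]
gripper_width: 0.109
grasp_force: 59.3
```

Emit:
arm_command --rows '[[[0,0,0,-0.01,0],[0,0,0,-0.01,0],[0,0,0,-0.01,0],[0,0,0,0,0],[0,0,0,0,0],[0,0,0,0,0],[0,0,0,0,0],[0,0,0,0,0],[0,0,0,0,0],[0,0,0,0,0]]]'

```text
t: 10.4
eef_pos: [0.5915, -0.0342, 0.0705]
tool_rot: [0.0, -0.105, 0.994, 0.0]
contact_force: [-4.2, 1.5, 10.8]
gripper_width: 0.11
grasp_force: 61.3
```

```bash
python3 look.py w4
```

```text
10.4 [ 0.59151627 -0.03415904  0.0705462 ] [-4.16723373  1.51744539 10.78285977] 0.10954642356723968
```

View pics/w4c.png

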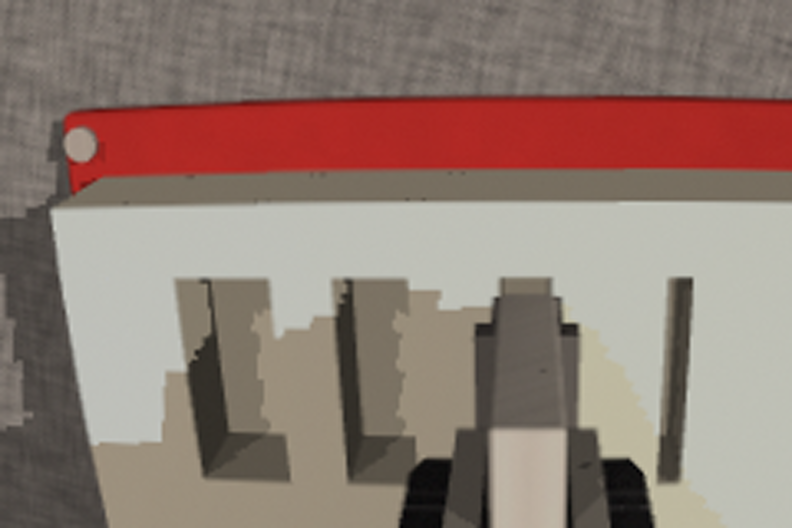

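Slot 1 (crop x 500–552, centred on the plate) refuses the foot, which is wider (494–560). Going on to slot 2.

Emit:
arm_command --rows '[[[0,0,0,0.08,0],[0,0,0,0.08,0],[0,0.035,-0.163,0,0],[0,0.035,-0.163,0,0],[0,0.034,-0.163,0,0],[0,0,0,0,0],[0,0,0,-0.05,0],[0,0,0,-0.03,0],[0,0,0,0,0],[0,0,0,0,0]]]'

```text
t: 11.7
eef_pos: [0.5975, -0.0633, 0.074]
tool_rot: [-0.0, -0.105, 0.994, 0.0]
contact_force: [0.4, 0.4, -2.2]
gripper_width: 0.11
grasp_force: 59.2
```

```bash
python3 look.py w5;python3 -c "
import numpy as np,cv2
g=cv2.cvtColor(np.load('w3.npy'),cv2.COLOR_RGB2GRAY).astype(int)
for r in(196,197,206,212,216):print(r,g[r,235:285].tolist())"
```

```text
11.7 [ 0.59751416 -0.06332324  0.07399406] [ 0.39830198  0.35112627 -2.18403454] 0.11027858913350613
196 [191, 191, 192, 191, 192, 192, 191, 191, 192, 192, 192, 180, 147, 121, 116, 115, 115, 115, 115, 115, 115, 115, 114, 115, 115, 115, 114, 114, 115, 114, 114, 114, 114, 109, 89, 132, 191, 192, 191, 192, 192, 192, 192, 192, 192, 192, 192, 191, 192, 191]
197 [192, 192, 191, 192, 191, 191, 192, 191, 191, 191, 192, 180, 147, 121, 114, 115, 114, 116, 115, 115, 115, 115, 116, 114, 114, 114, 114, 114, 114, 114, 114, 115, 114, 109, 100, 143, 191, 191, 191, 192, 192, 192, 192, 192, 192, 192, 191, 191, 191, 192]
206 [143, 143, 143, 143, 143, 143, 144, 143, 142, 143, 144, 135, 122, 107, 53, 58, 82, 91, 91, 92, 90, 93, 93, 94, 94, 95, 96, 95, 97, 97, 95, 95, 100, 97, 65, 124, 185, 185, 185, 185, 188, 192, 192, 192, 191, 191, 192, 192, 191, 192]
212 [142, 142, 143, 143, 142, 144, 142, 137, 109, 67, 67, 68, 67, 68, 68, 73, 86, 93, 93, 92, 94, 93, 94, 95, 95, 96, 96, 97, 97, 97, 97, 96, 99, 109, 107, 88, 89, 88, 89, 89, 125, 172, 184, 185, 184, 184, 185, 185, 186, 190]
216 [143, 143, 143, 143, 142, 142, 143, 143, 124, 68, 67, 67, 68, 66, 67, 81, 91, 93, 93, 94, 93, 94, 94, 95, 94, 94, 94, 95, 96, 97, 96, 96, 96, 106, 107, 91, 89, 89, 88, 89, 129, 174, 185, 185, 185, 185, 185, 185, 184, 188]
```

View pics/w5c.png

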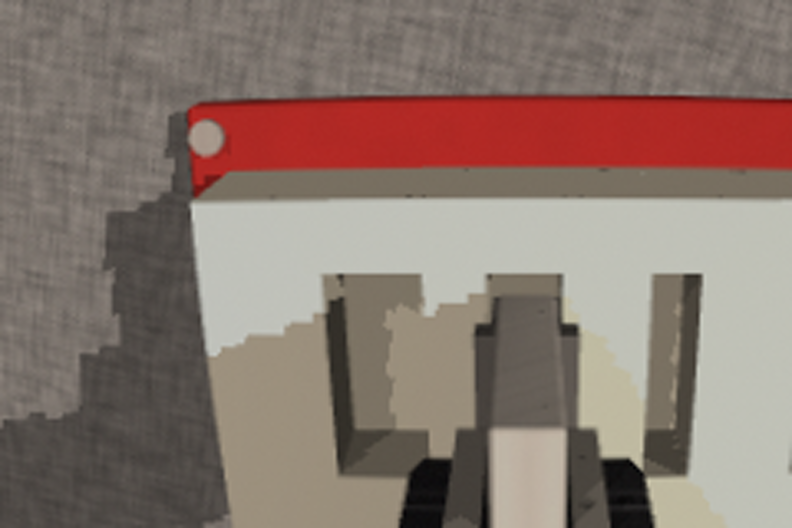

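Slot 2 spans crop x 487–562 (centre 524.7) and the foot 494–560 (centre 527), so a shift of about 0.5 mm toward −y is needed. Applying it, then entering a little way.

Emit:
arm_command --rows '[[[0,0.002,-0.008,0,0],[0,0,0,0,0],[0,0,0,-0.02,0],[0,0,0,-0.02,0],[0,0,0,-0.02,0],[0,0,0,-0.015,0],[0,0,0,-0.015,0],[0,0,0,0,0],[0,0,0,0,0],[0,0,0,0,0]]]'

```text
t: 13.0
eef_pos: [0.5976, -0.064, 0.0686]
tool_rot: [0.0, -0.105, 0.994, 0.0]
contact_force: [-0.7, 0.4, -1.8]
gripper_width: 0.108
grasp_force: 59.2
```

It entered freely. Continuing to home.

Emit:
arm_command --rows '[[[0,0,0,-0.035,0],[0,0,0,-0.035,0],[0,0,0,-0.035,0],[0,0,0,-0.035,0],[0,0,0,-0.03,0],[0,0,0,-0.02,0],[0,0,0,-0.01,0],[0,0,0,0,0],[0,0,0,0,0],[0,0,0,0,0]]]'

```text
t: 14.25
eef_pos: [0.5977, -0.064, 0.0566]
tool_rot: [0.0, -0.105, 0.994, -0.0]
contact_force: [0.1, -0.2, -2.2]
gripper_width: 0.109
grasp_force: 59.4
```

Emit:
arm_command --rows '[[[0,0,0,-0.01,0],[0,0,0,-0.01,0],[0,0,0,-0.005,0],[0,0,0,0,0],[0,0,0,0,0],[0,0,0,0,0],[0,0,0,0,0],[0,0,0,0,0],[0,0,0,0,0],[0,0,0,0,0]]]'

```text
t: 15.5
eef_pos: [0.5978, -0.0641, 0.0566]
tool_rot: [0.0, -0.105, 0.994, 0.0]
contact_force: [-4.1, 1.3, 11.6]
gripper_width: 0.109
grasp_force: 61.4
```

Home: collar seated at 11.6 N, z 0.0566. Relieving the press, opening and retreating.

Emit:
arm_command --rows '[[[0,0,0,0.02,0],[0,0,0,0,0],[20,0,0,0,0],[30,0,0,0,0],[40,0,0,0,0],[50,0,0,0,0],[50,0,0,0,0],[50,0,0,0,0],[50,0,0,0,0],[50,0,0,0,0]]]'

```text
t: 16.75
eef_pos: [0.5976, -0.0641, 0.0563]
tool_rot: [0.0, -0.105, 0.994, 0.0]
contact_force: [1.1, -0.1, -0.2]
gripper_width: 0.586
grasp_force: 0.0
```

Emit:
arm_command --rows '[[[50,0,0,0.1,0],[50,0,0,0.3,0],[50,0,0,0.5,0],[50,0,0,0.5,0],[50,0,0,0.5,0],[50,0,0,0.4,0],[50,0,0,0,0],[50,0,0,0,0],[50,0,0,0,0],[50,0,0,0,0]]]'

```text
t: 18.0
eef_pos: [0.5971, -0.064, 0.1934]
tool_rot: [-0.001, -0.105, 0.994, 0.0]
contact_force: [0.0, 0.3, 1.1]
gripper_width: 0.584
grasp_force: 0.0
```

```bash
python3 look.py w6; python3 -c "
from h import *
s=cams.read_camera('scene');cv2.imwrite('pics/s6.png',cv2.resize(s[90:250,130:370],None,fx=3.3,fy=3.3)[:,:,::-1])"
```

```text
18.0 [ 0.59713347 -0.06404399  0.19344967] [0.02935816 0.28570578 1.10170216] 0.5840968986021129
```

View pics/w6c.png

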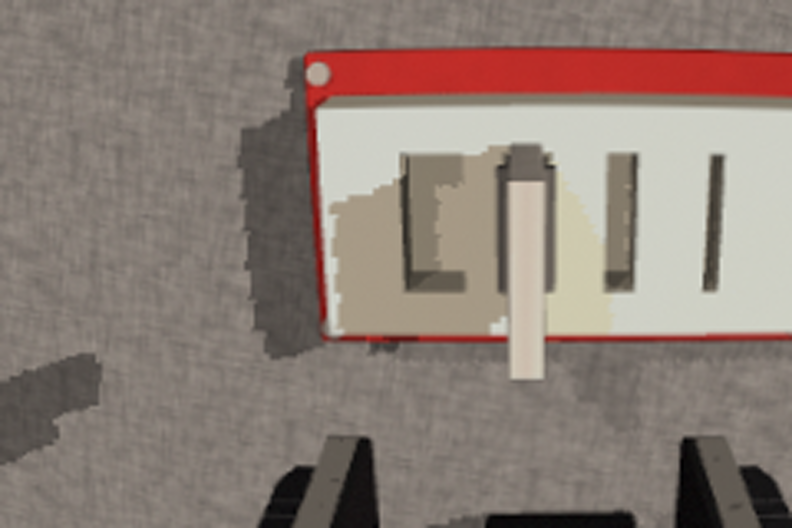

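View pics/s6.png

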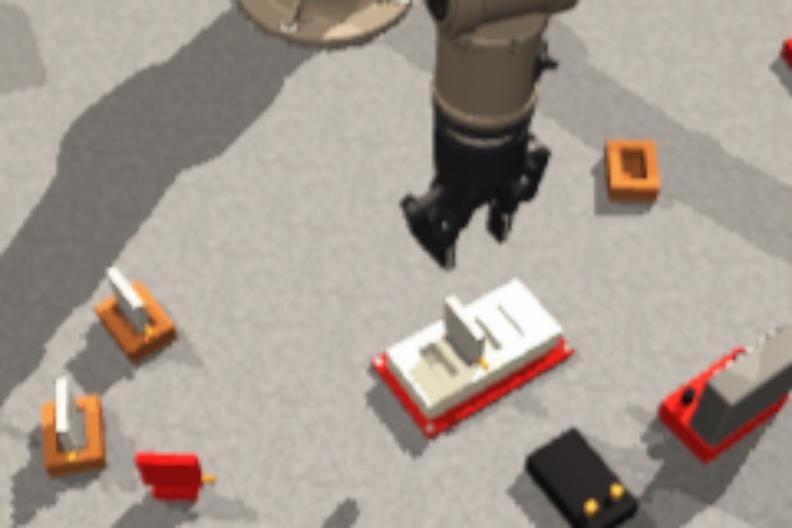

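The plate stands upright in slot 2 (wrist crop x 498–554, collar flat across the slot). The gripper is clear, and both spares and the bystanders are where they were.

```bash
python3 -c "
from station import job;print(job.hand_in())"
```

```text
the job is handed in; nothing more can be done
None
```

The plate was tried on slots 0 and 1, where its foot did not go in, and now stands home and released in slot 2 (15 mm wide). The press readings were about 12 N at most, the spares and apparatus looked unmoved in the last picture, and the job is handed in at about 18 s; no verdict was returned.

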